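# Nest the two lamp-board plates in the loading tray

## Task

Load the open-fronted tray: the back plate fully home over the key on the tray's rear wall, and behind it the one L-shaped plate whose limb fits the back plate's cut-away corner, so that the two nest together and finish level with the tray's mouth. Push them along the bench rather than lifting them. The mirror-image spare does not fit: leave it lying where it is, and do not shift the lampholder and the driver box beside the tray.

Things in the scene. Friction and masses are not known exactly. Their poses are not given: they have to be found in the camera images.
- tray: Grey three-walled tray fixed to the bench, walls 16 mm high, 12 thick, no floor: plates slide in on the bench (z = 0). Origin on the bench at the middle of the open mouth; x points into the tray (away from the robot), y left, z up. Inside 106 mm wide (y -53 to 53), 100 deep (x 0 to 100). Guide wings flare from the mouth to x = -45, 142 mm apart there.
- tray_key (a point): Middle of the end of the key, at (88, 22, 0) mm in the tray's frame: a block with rounded corners on the inside of the rear wall, 22 mm wide (tray y 11 to 33), reaching 12 mm out from the wall (x = 100) to x = 88; 16 mm high.
- back_plate: Loose aluminium plate, 18 mm high, about 0.2 kg, x -25 to 25, y -50 to 50 mm, origin under its centre; 2 mm LED board on top. Lies before the mouth, its x within 0.25 rad of the tray's. Robot-side corner cut away: x -25 to 0, y -50 to -12, so its robot-side edge (x = -25) runs y -12 to 50. Home: origin at tray x 75, y 0, axes as the tray's.
- back_plate_recess (a point): Middle of the bottom of the back plate's key recess, at (12, 22, 0) mm in the plate's frame. The recess is open to the plate's +x edge (x = 25), 13 mm deep, 29 mm wide (y 7.5 to 36.5).
- front_plate: Loose L-shaped aluminium plate that fits, 18 mm high, about 0.24 kg. Body x -25 to 25, y -50 to 50 mm, origin under the body's centre; limb on its +x edge at the right end (see its point). 2 mm LED board on top. Lies 130 to 155 mm left or right of the line into the tray, its x within 0.25 rad of the tray's. Home: origin at tray x 25, y 0, robot-side edge level with the mouth.
- front_plate_limb (a point): Middle of the end of the front plate's limb, at (48, -34, 0) mm in the plate's frame. The limb spans x 25 to 48, y -50 to -18, 18 mm high, inner corner rounded 6 mm; it fits the back plate's cut-away corner.
- spare_plate: Mirror image of the front plate: limb x 25 to 48, y 18 to 50 mm (at the left end). Lies on the other side of the line into the tray; which of the two lies left changes. It does not fit and stays where it is.
- lampholder: White round lampholder standing loose on the bench left of the tray, 48 mm in diameter, 42 mm high, origin under its centre. A bystander.
- driver_box: White lamp-driver box, 60 x 40 mm, 30 mm high, loose on the bench right of the tray, origin under its centre. A bystander.
Not all that is in view belongs to the job. Leave any orange look-alike of the back_plate alone. Leave any blue look-alike of the front_plate alone.

How it is judged:
By the outcome, as a careful person would: the job done as asked, in the order asked, and still so for the second after the job is handed in, with the robot touching nothing.
It also fails if it takes over 64 s, if anything falls off the work surface, if the arm or the gripper's body presses on something with over 40 N, if the wrist force passes 120 N, or if a joint passes its speed limit or range.

## Robot

A 6-joint arm with a two-finger parallel gripper is mounted at the origin on the work surface. World frame = base frame: x ahead of the robot, y to its left, z up, the work surface at z = 0. Lengths are in m, angles in rad, forces in N, time in s.
With the tool pointing down it reaches from about 0.275 to 0.725 m from the base axis. Payload 5.6 kg.
Tool frame: the origin (TCP) lies at the very end of the fingers, on their centre line; the grasp point (between the pads) lies 19 mm behind it (grasp_offset is the distance from the TCP to the grasp point, in m); z points along the fingers, y is the direction in which the jaws open and shut (so a half turn about z gives the same grasp; the last joint's range is limited). The gripper opens to 85 mm and grips with 20 to 120 N. Pads are 22 mm wide; open, the fingers measure 114 mm over their backs; the gripper's body (76 mm by 85 mm) begins 54 mm behind the grasp point. The pads swing forward as they close: fully open they stand 13 mm farther back than shut.
Start: joints at [-0.993, 0.255, 0.108, 0, -1.424, -0.285], TCP at [0.159, -0.527, 0.231] pointing down, gripper open.
Joint ranges: [-2.95, 2.95], [-1.21, 1.97], [-1.09, 1.5], [-2.87, 1.71], [-2.94, -0.07], [-3.05, 3.05]. Speed limits (rad/s): [2.57, 2.57, 3.14, 3.14, 3.14, 3.14].

## Interface

Orientations are given as a unit quaternion [w, x, y, z].
In Python, from station import * gives the robot as it stands.
- The arm moves only by the shell command python3 -m crank 'ROWS' [FORCE]. ROWS is JSON, a list of rows, each a list of 3 entries, a list of its own where there are three numbers: the shift along the tool's x, y, z each as a share of 2 cm, from -1 to 1, then the turn, a rotation vector about the tool's x, y, z each as a share of 60 degrees, from -1 to 1, then the closure in counts, from 0 (fully open) to 255 (shut). A call has 1 to 5 rows; each row shifts and turns the commanded pose from where the row before left it, along the tool's axes as they then stand; what a row does not reach is not made up. A row lasts 1/12 s, in which the tool goes at most 41.7 mm and 7.16 degrees, less where a joint would pass 70% of its speed; a pose out of reach is approached as far as the arm can. A call with a number of a shift or a turn outside -1 to 1 is refused whole. A call with a gripper value outside its range is refused whole. The fingers move at their own pace and stop on an object; FORCE is the grip in N (left out, the last holds). Time passes only in rows, so rows that do not move let the fingers close. It gives the time, the measured TCP pose, the force and the opening at its end, in the units of the state.
- get_state(): the state, without advancing time (a new reading comes with each control period).
- snapshot(name): name is "side" or "top" or "wrist"; returns a dict with "image" (400x640x3 uint8, blue, green, red), "intrinsics" (3x3 intrinsics, pixels), "R" (3x3) and "t" (3): a world point X has camera coordinates R X + t. Camera axes: x right, y down, z forward; pixel columns grow to the right and rows downward; lengths in m; the calibration is good to about 2 mm. The wrist camera is an equidistant fisheye: a pixel r from the principal point sees the ray r / f radians off the axis. A picture is of the moment at which its call begins. There is no depth.
- job_done(): hands the job in, once; it reports no verdict.
Trained networks look in a picture, given as the dict that the camera call returned (one of the last four; its "shot" number tells which), for a name from the list of things; names that differ only in an ending like _2 or _b are one class to them, and where a whole thing is asked for, a point or a joint stands for the part that bears it (a point fixed in the world has none). Each returns a list of dicts, best first, with "conf" (0 to 1); they miss things now and then, are a little off and sometimes report something else, mostly with a low value. They report only what shows in the picture. A call takes as long as a camera call. They do not tell look-alikes from the thing itself.
- boxes_of(query, picture): "bbox" ([left, top, right, bottom] in pixels, round what is visible of it).
- silhouettes(query, picture): "pixels" (400x640 bool, what is visible of it) and "bbox" ([left, top, right, bottom] in pixels, round what is visible of it).
- place_of(query, picture): "point" ([column, row] in pixels: a listed point, or the origin of a listed thing).
The state is a dict: "time_s": time; "joints": joint angles; "qd": joint speeds; "effort": joint torques, N m; "position": TCP position; "tcp_rot": TCP orientation; "contact_force": force on the tool from outside, world axes, zero at the start; "torque": the same for the moment, N m; "width": opening from 0.0 (shut) to 1.0 (fully open).
Only numpy, scipy, OpenCV 4.12 (cv2) and the standard library are available. Lean on these libraries where they do the work, as an engineer would, in place of code of your own. Each camera call takes 0.05 s, during which the arm holds its last target. There are 200 camera calls.

## Working session

There is one attempt and no reset: what is moved stays moved. The work goes in short steps, Python scripts to look and compute and a shell command to move; the robot and the scene stay as the last step left them, time stands still between calls to the robot, and variables do not carry over. Pictures are saved under pics/ and viewed, about 8 in all and at most 12, crops included, and the job is handed in when it is done.

```bash
mkdir -p pics; ls
cat > look.py <<'E'
from station import *
import numpy as np, cv2
E
python3 - <<'E'
from look import *
s=get_state(); print({k:np.round(v,3).tolist() for k,v in s.items()})
for n in ("top","side"):
    p=snapshot(n); cv2.imwrite(f"pics/{n}0.png",p["image"])
    print(n,np.round(p["intrinsics"],1).tolist(),np.round(p["R"],3).tolist(),np.round(p["t"],3).tolist())
    for q in ("tray","tray_key","back_plate","back_plate_recess","front_plate","front_plate_limb","spare_plate","lampholder","driver_box"):
        print(q,[(np.round(d["point"]).tolist(),round(d["conf"],2)) for d in place_of(q,p)][:4])
E
```

```text
pics
{'time_s': 0.0, 'joints': [-0.993, 0.256, 0.107, -0.0, -1.424, -0.285], 'qd': [-0.0, -0.002, 0.002, -0.001, 0.001, 0.0], 'effort': [0.0, -38.664, 23.794, 5.365, -0.006, -0.0], 'position': [0.159, -0.526, 0.23], 'tcp_rot': [-0.0, -0.146, 0.989, 0.001], 'contact_force': [0.627, -0.363, 0.116], 'torque': [0.044, -0.025, -0.001], 'width': 0.997}
top [[422.1, 0.0, 316.3], [0.0, 422.1, 197.4], [0.0, 0.0, 1.0]] [[-0.019, -1.0, -0.007], [-0.997, 0.02, -0.07], [0.07, 0.005, -0.998]] [-0.005, 0.56, 0.799]
tray [([306.0, 178.0], 0.85)]
tray_key [([286.0, 137.0], 0.95)]
back_plate [([442.0, 166.0], 0.93), ([314.0, 213.0], 0.89)]
back_plate_recess [([437.0, 153.0], 0.87), ([301.0, 208.0], 0.82), ([313.0, 213.0], 0.51)]
front_plate [([393.0, 232.0], 0.84), ([459.0, 284.0], 0.8)]
front_plate_limb [([413.0, 207.0], 0.95), ([486.0, 297.0], 0.92)]
spare_plate [([244.0, 263.0], 0.76), ([308.0, 176.0], 0.26)]
lampholder [([220.0, 173.0], 0.73)]
driver_box [([380.0, 135.0], 0.73)]
side [[431.8, 0.0, 314.7], [0.0, 431.8, 191.8], [0.0, 0.0, 1.0]] [[-0.997, -0.07, 0.02], [-0.056, 0.554, -0.83], [0.048, -0.829, -0.557]] [0.551, 0.095, 0.852]
tray [([289.0, 222.0], 0.7)]
tray_key [([242.0, 230.0], 0.85)]
back_plate [([326.0, 222.0], 0.89), ([298.0, 158.0], 0.88)]
back_plate_recess [([321.0, 225.0], 0.86), ([287.0, 158.0], 0.67)]
front_plate [([347.0, 177.0], 0.72), ([385.0, 157.0], 0.59)]
front_plate_limb [([328.0, 172.0], 0.96), ([398.0, 145.0], 0.87)]
spare_plate [([381.0, 272.0], 0.62), ([328.0, 172.0], 0.48)]
lampholder [([275.0, 285.0], 0.65)]
driver_box [([262.0, 182.0], 0.91)]
```

View pics/top0.png

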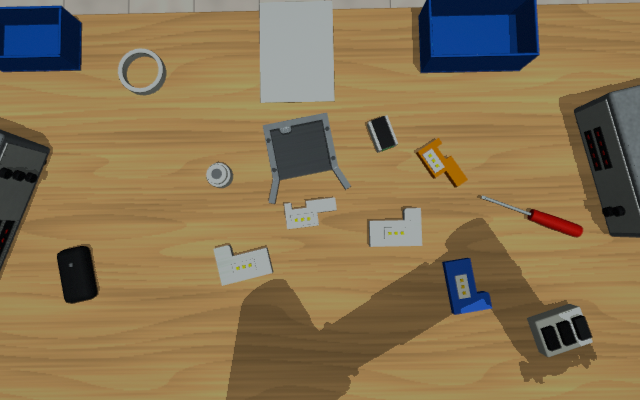

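Top view: grey tray at (300,150) opening toward the robot. The silver back plate is at (310,213). Silver L-plates are at (396,230), with the limb at its right end, and (243,264), with the limb at its left end. The orange (440,163) and blue (465,287) plates are look-alikes. By description the front plate is the silver one at (396,230), since its limb is on +x at the right, and the spare is (243,264). I'll confirm this in a crop and fit the poses.

```bash
cat > look.py <<'E'
from station import *
import numpy as np, cv2
from scipy.optimize import minimize
from scipy.spatial.transform import Rotation as Ro
m=lambda l:np.array(l)/1000.
BACK=[(m([(-25,-12),(0,-12),(0,-50),(25,-50),(25,7.5),(12,7.5),(12,36.5),(25,36.5),(25,50),(-25,50)]),.018)]
FRONT=[(m([(-25,-50),(48,-50),(48,-18),(25,-18),(25,50),(-25,50)]),.018)]
SPARE=[(FRONT[0][0]*[1,-1],.018)]
TRAY=[(m([(0,53),(100,53),(100,33),(88,33),(88,11),(100,11),(100,-53),(0,-53),(-45,-71),(-45,-83),(0,-65),(112,-65),(112,65),(0,65),(-45,83),(-45,71)]),.016)]
def proj(p,X):
    c=X@p["R"].T+p["t"]; K=p["intrinsics"]
    if p.get("fish"):
        r=np.hypot(c[:,0],c[:,1]); th=np.arctan2(r,c[:,2]); u=c[:,:2]/r[:,None]*th[:,None]
    else: u=c[:,:2]/c[:,2:]
    return u*[K[0,0],K[1,1]]+K[:2,2]
def ground(p,px,z=0.):
    K=p["intrinsics"]; u=(np.array(px,float)-K[:2,2])/[K[0,0],K[1,1]]
    if p.get("fish"):
        th=np.hypot(*u); d=np.r_[u/th*np.sin(th),np.cos(th)]
    else: d=np.r_[u,1]
    d=p["R"].T@d; o=-p["R"].T@p["t"]; return (o+d*(z-o[2])/d[2])[:2]
def render(p,shape,q):
    c,s=np.cos(q[2]),np.sin(q[2]); S=4; im=np.zeros((400*S,640*S),np.uint8)
    for poly,h in shape:
        # subdivide for fisheye
        n=len(poly); P=np.concatenate([poly[i]+(poly[(i+1)%n]-poly[i])*np.linspace(0,1,6)[:-1,None] for i in range(n)])
        W=P@np.array([[c,s],[-s,c]])+q[:2]
        b=proj(p,np.c_[W,np.zeros(len(W))]); t=proj(p,np.c_[W,np.full(len(W),h)])
        f=lambda a:np.round(((a+.5)*S-.5)*16).astype(np.int32)
        cv2.fillPoly(im,[f(t)],255,shift=4)
        for i in range(len(W)):
            j=(i+1)%len(W); cv2.fillConvexPoly(im,f(np.array([b[i],b[j],t[j],t[i]])),255,shift=4)
    return cv2.resize(im,(640,400),interpolation=cv2.INTER_AREA)/255.
def fit(pics,masks,shape,q0):
    M=[cv2.GaussianBlur(k.astype(float),(0,0),1) for k in masks]
    def cost(v):
        q=[v[0]/100,v[1]/100,v[2]/10]
        return np.mean([((cv2.GaussianBlur(render(p,shape,q),(0,0),1)-k)**2).sum()/k.sum() for p,k in zip(pics,M)])
    v0=np.array([q0[0]*100,q0[1]*100,q0[2]*10])
    r=minimize(cost,v0,method="Nelder-Mead",options=dict(initial_simplex=np.vstack([v0,v0+[1,0,0],v0+[0,1,0],v0+[0,0,1.5]]),xatol=.01,fatol=1e-5))
    return r.x/[100,100,10],r.fun
def pick(q,p,px):  # silhouette containing / nearest px
    L=silhouettes(q,p)
    return min(L,key=lambda d:np.hypot(*(np.argwhere(d["pixels"]).mean(0)[::-1]-px)))["pixels"]
def rel(T,q):
    c,s=np.cos(T[2]),np.sin(T[2]); d=np.subtract(q[:2],T[:2]); return np.round([1000*(c*d[0]+s*d[1]),1000*(-s*d[0]+c*d[1]),np.degrees(q[2]-T[2])],1)
def over(p,items,name,crop=None,k=1):
    im=p["image"].copy()
    for sh,q in items:
        e=(render(p,sh,q)>.5).astype(np.uint8); cs,_=cv2.findContours(e,cv2.RETR_CCOMP,cv2.CHAIN_APPROX_NONE); cv2.drawContours(im,cs,-1,(0,0,255),1)
    if crop: im=im[crop[1]:crop[3],crop[0]:crop[2]]
    cv2.imwrite("pics/"+name,cv2.resize(im,None,fx=k,fy=k,interpolation=cv2.INTER_NEAREST))
E
python3 - <<'E'
from look import *
p=snapshot("top"); items=[]
for n,sh,px in (("tray",TRAY,(300,150)),("back_plate",BACK,(310,213)),("front_plate",FRONT,(396,230)),("spare_plate",SPARE,(243,264))):
    k=pick(n,p,px); q0=[*ground(p,{"tray":(306,178),"back_plate":(314,213),"front_plate":(393,232),"spare_plate":(244,263)}[n],.01),.1]
    q,f=fit([p],[k],sh,q0); print(n,k.sum(),np.round(q,4),round(f,4)); items.append((sh,q))
    if n=="tray":T=q
    else: print(rel(T,q))
for n in("lampholder","driver_box"): print(n,ground(p,place_of(n,p)[0]["point"]))
over(p,items,"fit0.png",(200,100,440,300),3.3)
np.save("T.npy",T)
E
```

```text
tray 4098 [0.6046 0.0036 0.1815] 0.5858
back_plate 992 [ 0.5301 -0.0053  0.0987] 0.0077
[-74.8   4.7  -4.7]
front_plate 1619 [ 0.4881 -0.1678 -0.0023] 0.0095
[-145.5 -147.5  -10.5]
spare_plate 1646 [0.4299 0.1257 0.225 ] 0.0054
[-149.8  151.6    2.5]
lampholder [0.60890379 0.17128854]
driver_box [ 0.68652833 -0.14439346]
```

View pics/fit0.png

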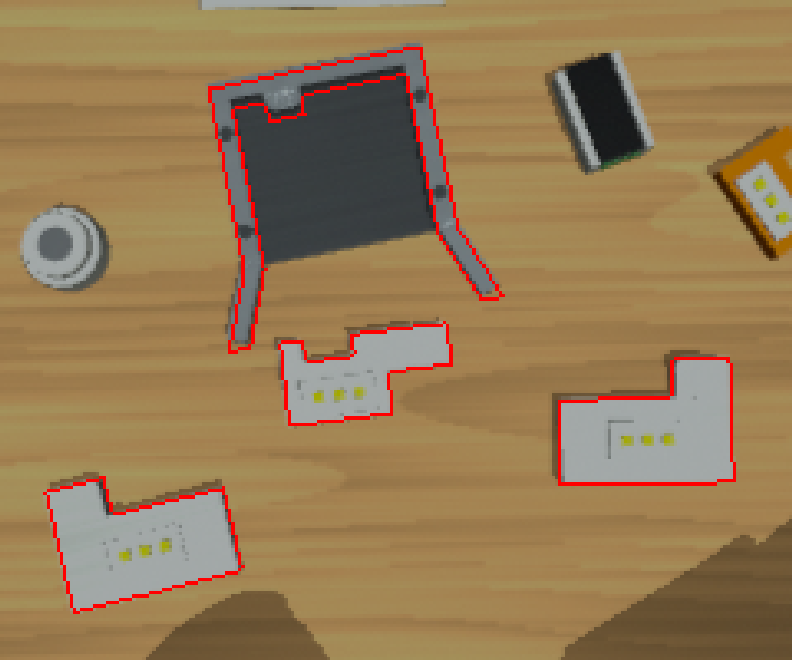

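The crop confirms it: the silver plate on the right has its limb on +x at the right end, so it is the front plate. The spare is on the left. The tray silhouette includes its dark floor, so I'll refit the tray with the floor added and print the approach.

```bash
cat >> look.py <<'E'
FLOOR=(m([(0,53),(100,53),(100,-53),(0,-53)]),0.)
def toW(T,xy): c,s=np.cos(T[2]),np.sin(T[2]); return np.array([T[0]+(c*xy[0]-s*xy[1])/1000,T[1]+(s*xy[0]+c*xy[1])/1000])
def tool():
    s=get_state(); w,x,y,z=s["tcp_rot"]; R=Ro.from_quat([x,y,z,w]).as_matrix(); return s,R,np.arctan2(-R[0,1],R[1,1])
def plan(xy,z,phi):
    "turn first (deg about tool z), then shift in mm along tool axes"
    s,R,p0=tool(); d=np.r_[xy,z]-s["position"]
    x=np.array([-np.cos(phi),-np.sin(phi),0]);y=np.array([-np.sin(phi),np.cos(phi),0])
    print("t",round(s["time_s"],2),"pos",np.round(s["position"]*1000 if not isinstance(s["position"],list) else np.array(s["position"])*1000,1),"phi",round(np.degrees(p0),1),"turn z deg",round(np.degrees(p0-phi),1),"rotfix",np.round(np.degrees(np.arctan2(R[:2,2],1)),1),"shift mm x,y,z",np.round([1000*d@x,1000*d@y,-1000*d[2]],1))
E
python3 - <<'E'
from look import *
T=np.load("T.npy"); p=snapshot("top"); s=snapshot("side")
k=pick("tray",p,(300,150)); ks=pick("tray",s,(289,210))
q,f=fit([p],[k],TRAY+[FLOOR],T); print(q,f)
q2,f=fit([s],[ks],TRAY+[FLOOR],T); print("side",q2,f)
over(p,[(TRAY,q)],"fit1.png",(240,90,380,220),4)
np.save("T.npy",q)
B=np.array([.5301,-.0053,.0987]);F=np.array([.4881,-.1678,-.0023])
print("back rel",rel(q,B),"front rel",rel(q,F))
plan(toW(B,(-55,18)),.06,B[2])
E
```

```text
[0.60714785 0.00422046 0.17561252] 0.0072336875607101215
side [0.60758992 0.00294409 0.17735805] 0.0036136942406672277
back rel [-77.5   4.1  -4.4] front rel [-147.3 -148.6  -10.2]
t 1.55 pos [ 158.8 -526.6  231.3] phi 16.8 turn z deg 11.1 rotfix [-0.  0.] shift mm x,y,z [-365.9  500.1  171.3]
```

View pics/fit1.png

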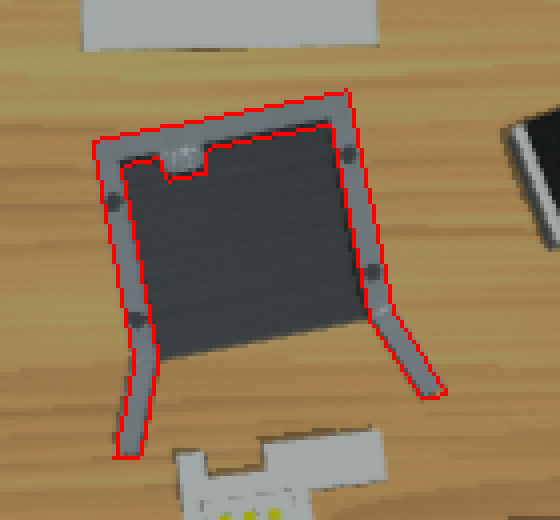

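The tray outline now fits within a pixel, and the top and side fits agree to about 1 mm. Next is the approach behind the back plate.

```bash
python3 -m crank '[[[0,0,0],[0,0,0.0925],162],[[0,0,0],[0,0,0.0925],162],[[-0.7,0.96,0.3],[0,0,0],162],[[-0.7,0.96,0.3],[0,0,0],162],[[-0.7,0.96,0.3],[0,0,0],162]]' 60
python3 -m crank '[[[-0.7,0.96,0.3],[0,0,0],162],[[-0.7,0.96,0.3],[0,0,0],162],[[-0.7,0.96,0.3],[0,0,0],162],[[-0.7,0.96,0.3],[0,0,0],162],[[-0.7,0.96,0.3],[0,0,0],162]]'
python3 -m crank '[[[-0.7,0.96,0.3],[0,0,0],162],[[-0.7,0.96,0.3],[0,0,0],162],[[-0.7,0.96,0.3],[0,0,0],162],[[-0.7,0.96,0.3],[0,0,0],162],[[-0.7,0.96,0.3],[0,0,0],162]]'
python3 -m crank '[[[-0.7,0.96,0.3],[0,0,0],162],[[-0.7,0.96,0.3],[0,0,0],162],[[-0.7,0.96,0.3],[0,0,0],162],[[-0.7,0.96,0.3],[0,0,0],162],[[-0.7,0.96,0.3],[0,0,0],162]]'
python3 -m crank '[[[-0.7,0.96,0.3],[0,0,0],162],[[-0.7,0.96,0.3],[0,0,0],162],[[-0.7,0.96,0.3],[0,0,0],162],[[-0.7,0.96,0.3],[0,0,0],162],[[-0.7,0.96,0.3],[0,0,0],162]]'
python3 -m crank '[[[-0.7,0.96,0.3],[0,0,0],162],[[-0.7,0.96,0.3],[0,0,0],162],[[-0.5,0.5,0.3],[0,0,0],162],[[0,0,0],[0,0,0],162],[[0,0,0],[0,0,0],162]]'
python3 - <<'E'
from look import *
B=np.array([.5301,-.0053,.0987])
plan(toW(B,(-55,18)),.003,B[2])
p=snapshot("wrist");print(p["intrinsics"].round(1).tolist(),p["R"].round(3).tolist(),p["t"].round(3).tolist());cv2.imwrite("pics/w1.png",p["image"]); print(get_state()["width"])
E
```

```text
time_s: 1.97
position: [0.1951, -0.4645, 0.2129]
tcp_rot: [0.0, -0.049, 0.999, 0.0]
contact_force: [0.6, 0.2, 0.4]
width: 0.366
time_s: 2.38
position: [0.2554, -0.3617, 0.1831]
tcp_rot: [0.0, -0.049, 0.999, -0.0]
contact_force: [0.2, 0.7, 1.2]
width: 0.366
time_s: 2.8
position: [0.3157, -0.2592, 0.1532]
tcp_rot: [0.0, -0.049, 0.999, -0.0]
contact_force: [0.9, -0.5, -0.7]
width: 0.367
time_s: 3.22
position: [0.3759, -0.1567, 0.1233]
tcp_rot: [0.0, -0.05, 0.999, -0.0]
contact_force: [-0.0, 0.1, -0.1]
width: 0.365
time_s: 3.63
position: [0.4361, -0.0541, 0.0932]
tcp_rot: [0.0, -0.05, 0.999, 0.0]
contact_force: [0.4, 0.0, 0.6]
width: 0.365
time_s: 4.05
position: [0.4684, -0.0033, 0.0749]
tcp_rot: [-0.001, -0.05, 0.999, -0.0]
contact_force: [0.1, -0.6, 0.2]
width: 0.363
t 4.05 pos [468.4  -3.3  74.9] phi 5.7 turn z deg 0.1 rotfix [-0.1 -0. ] shift mm x,y,z [-6.2  9.9 71.9]
[[309.7, 0.0, 322.5], [0.0, 309.7, 198.1], [0.0, 0.0, 1.0]] [[-0.1, 0.995, -0.0], [0.946, 0.095, 0.309], [0.307, 0.03, -0.951]] [0.05, -0.435, 0.088]
0.36308749245910277
```

View pics/w1.png

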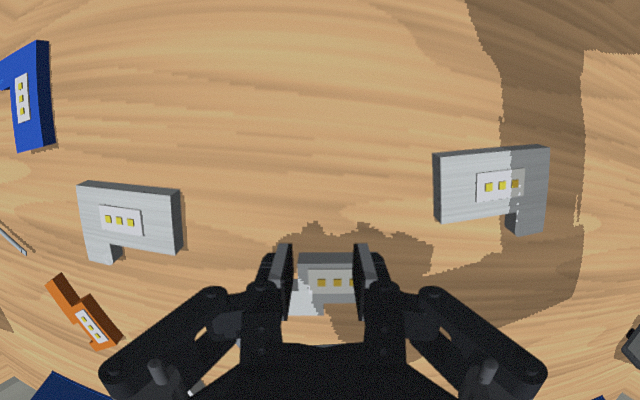

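The wrist view shows the fingers just behind the back plate (tips around row 260, plate at rows 253–303). Next I lower the tool and make contact.

```bash
python3 -m crank '[[[0,0.25,0.9],[0,0,0],162],[[0,0.25,0.9],[0,0,0],162],[[0,0,0.9],[0,0,0],162],[[0,0,0.8],[0,0,0],162],[[0,0,0],[0,0,0],162]]'
python3 -m crank '[[[-0.4,0,0],[0,0,0],162],[[-0.4,0,0],[0,0,0],162],[[-0.3,0,0],[0,0,0],162],[[-0.15,0,0],[0,0,0],162],[[-0.15,0,0],[0,0,0],162]]'
python3 - <<'E'
from look import *
B=np.array([.5301,-.0053,.0987])
plan(toW(B,(-36,18)),.003,B[2])
E
```

```text
time_s: 4.52
position: [0.4649, 0.0052, 0.0031]
tcp_rot: [-0.003, -0.049, 0.999, -0.0]
contact_force: [-0.1, -0.4, -0.5]
width: 0.366
time_s: 4.93
position: [0.4957, 0.0092, 0.0058]
tcp_rot: [-0.0, -0.049, 0.999, 0.0]
contact_force: [-2.4, -0.9, 2.4]
width: 0.364
t 4.93 pos [495.7   9.2   5.8] phi 5.6 turn z deg -0.0 rotfix [-0.  0.] shift mm x,y,z [3.2 0.2 2.8]
```

Run:
```python
from look import *
T=np.load("T.npy")
s,R,p=tool(); print(rel(T,[*s["position"][:2],p]))
plan(toW(T,(-65,18)),.005,T[2])
```

```text
[-108.8   24.4   -4.4]
t 4.93 pos [495.7   9.2   5.8] phi 5.6 turn z deg -4.4 rotfix [-0.  0.] shift mm x,y,z [-43.8  -6.4   0.8]
```

```bash
python3 -m crank '[[[-0.22,-0.03,0],[0,0,-0.0073],162],[[-0.22,-0.03,0],[0,0,-0.0073],162],[[-0.22,-0.03,0],[0,0,-0.0073],162],[[-0.22,-0.03,0],[0,0,-0.0073],162],[[-0.22,-0.03,0],[0,0,-0.0073],162]]'
python3 -m crank '[[[-0.22,-0.03,0],[0,0,-0.0073],162],[[-0.22,-0.03,0],[0,0,-0.0073],162],[[-0.22,-0.03,0],[0,0,-0.0073],162],[[-0.22,-0.03,0],[0,0,-0.0073],162],[[-0.22,-0.03,0],[0,0,-0.0073],162]]'
python3 - <<'E'
from look import *
T=np.load("T.npy")
s,R,p=tool(); print(rel(T,[*s["position"][:2],p]))
p=snapshot("top"); a=snapshot("side"); over(p,[(BACK,[*toW(T,(-65+35,0)),T[2]])],"top2.png",(220,80,420,230),4)
print([(np.round(d["point"]).tolist(),round(d["conf"],2),rel(T,[*ground(p,d["point"]),0])[:2]) for d in place_of("back_plate_recess",p)+place_of("back_plate",p)])
E
```

```text
time_s: 5.35
position: [0.518, 0.0088, 0.0053]
tcp_rot: [-0.0, -0.069, 0.998, -0.0]
contact_force: [-2.8, -0.2, 2.2]
width: 0.363
time_s: 5.77
position: [0.5403, 0.0093, 0.0053]
tcp_rot: [-0.0, -0.088, 0.996, -0.0]
contact_force: [-2.7, 0.6, 1.5]
width: 0.363
[-65.   16.6   0. ]
[([440.0, 153.0], 0.66, array([ -10.2, -270.7])), ([440.0, 167.0], 0.67, array([ -36.3, -265. ]))]
```

View pics/top2.png

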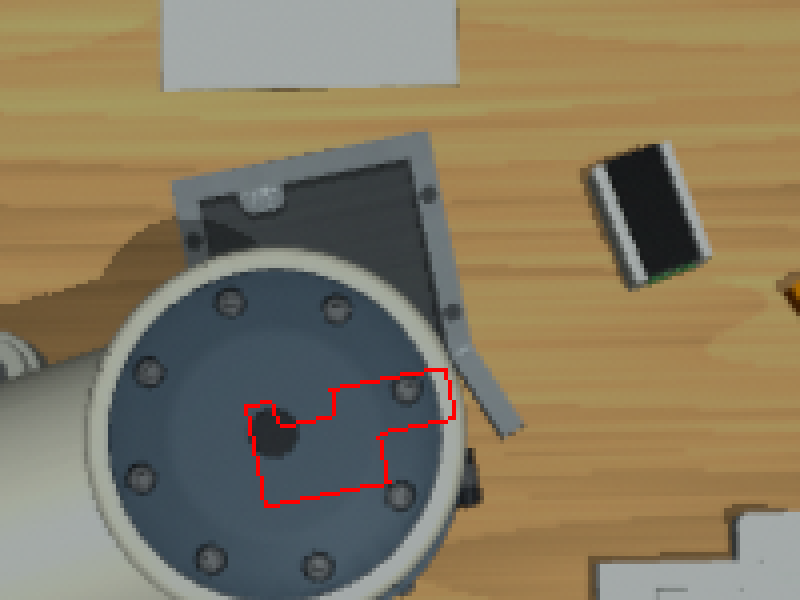

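The arm hides the plate (overlay around (350,440)), so I'll back off and measure once.

```bash
python3 -m crank '[[[1,0,0],[0,0,0],162],[[1,0,0],[0,0,0],162],[[1,0,0],[0,0,0],162],[[1,0,0],[0,0,0],162],[[1,0,0],[0,0,0],162]]'
python3 -m crank '[[[1,0,0],[0,0,0],162],[[1,0,0],[0,0,0],162]]'
python3 - <<'E'
from look import *
T=np.load("T.npy")
s,R,ph=tool(); print(rel(T,[*s["position"][:2],ph]))
p=snapshot("top"); a=snapshot("side")
q0=[*toW(T,(-30,0)),T[2]]
c=proj(p,np.r_[q0[:2],.01][None])[0]; ca=proj(a,np.r_[q0[:2],.01][None])[0]
k=pick("back_plate",p,c); ka=pick("back_plate",a,ca)
for P,M in (([p],[k]),([a],[ka])):
    q,f=fit(P,M,BACK,q0); print(M[0].sum(),round(f,4),rel(T,q))
E
```

```text
time_s: 6.38
position: [0.4408, -0.0082, 0.0054]
tcp_rot: [0.001, -0.088, 0.996, 0.0]
contact_force: [-0.3, -0.1, -0.5]
width: 0.361
time_s: 6.55
position: [0.4014, -0.0152, 0.0054]
tcp_rot: [0.001, -0.088, 0.996, 0.0]
contact_force: [-0.2, 0.4, -0.0]
width: 0.362
[-206.    16.8    0. ]
993 0.0048 [-28.3  -0.7   0. ]
759 0.0282 [-28.4  -4.9   0.3]
```

The plate is at (-28.3, -0.7) mm with 0.0° error, well aligned. Next I push it home; the expected end TCP is tray x ≈ 38.3.

```bash
python3 -m crank '[[[-1,0,0],[0,0,0],162],[[-1,0,0],[0,0,0],162],[[-1,0,0],[0,0,0],162],[[-1,0,0],[0,0,0],162],[[-1,0,0],[0,0,0],162]]'
python3 -m crank '[[[-1,0,0],[0,0,0],162],[[-0.6,0,0],[0,0,0],162],[[-0.4,0,0],[0,0,0],162],[[-0.3,0.01,0],[0,0,0],162],[[-0.3,0.01,0],[0,0,0],162]]'
python3 -m crank '[[[-0.35,0,0],[0,0,0],162],[[-0.35,0,0],[0,0,0],162],[[-0.35,0,0],[0,0,0],162],[[-0.35,0,0],[0,0,0],162],[[-0.35,0,0],[0,0,0],162]]'
python3 -m crank '[[[-0.35,0,0],[0,0,0],162],[[-0.35,0,0],[0,0,0],162],[[-0.35,0,0],[0,0,0],162],[[-0.3,0,0],[0,0,0],162],[[-0.3,0,0],[0,0,0],162]]'
python3 - <<'E'
from look import *
T=np.load("T.npy")
s,R,ph=tool(); print(rel(T,[*s["position"][:2],ph]))
E
```

```text
time_s: 7.17
position: [0.5027, 0.0027, 0.0053]
tcp_rot: [0.001, -0.088, 0.996, 0.0]
contact_force: [0.7, 1.1, 0.1]
width: 0.365
time_s: 7.58
position: [0.5513, 0.0116, 0.0049]
tcp_rot: [-0.001, -0.087, 0.996, -0.0]
contact_force: [-1.2, 0.3, -0.0]
width: 0.364
time_s: 8.0
position: [0.5867, 0.018, 0.0053]
tcp_rot: [0.0, -0.088, 0.996, 0.0]
contact_force: [-0.5, -0.2, 0.2]
width: 0.359
time_s: 8.42
position: [0.619, 0.0237, 0.0053]
tcp_rot: [-0.0, -0.088, 0.996, -0.0]
contact_force: [-1.7, -0.9, 0.2]
width: 0.364
[15.1 17.1 -0. ]
```

```bash
python3 -m crank '[[[-0.25,0,0],[0,0,0],162],[[-0.25,0,0],[0,0,0],162],[[-0.2,0,0],[0,0,0],162],[[-0.15,0,0],[0,0,0],162],[[-0.1,0,0],[0,0,0],162]]'
python3 -m crank '[[[-0.08,0,0],[0,0,0],162],[[-0.06,0,0],[0,0,0],162],[[-0.05,0,0],[0,0,0],162],[[0,0,0],[0,0,0],162]]'
python3 - <<'E'
from look import *
T=np.load("T.npy")
s,R,ph=tool(); print(rel(T,[*s["position"][:2],ph]))
E
```

```text
time_s: 8.83
position: [0.6375, 0.027, 0.0053]
tcp_rot: [-0.0, -0.088, 0.996, -0.0]
contact_force: [-1.9, -0.2, 0.9]
width: 0.364
time_s: 9.17
position: [0.6411, 0.0276, 0.0053]
tcp_rot: [0.0, -0.088, 0.996, 0.0]
contact_force: [-1.2, -0.2, 0.8]
width: 0.366
[37.5 17.1 -0. ]
```

```bash
for i in 1 ; do
python3 -m crank '[[[-0.04,0,0],[0,0,0],162],[[-0.04,0,0],[0,0,0],162],[[0,0,0],[0,0,0],162]]'
python3 -m crank '[[[-0.04,0,0],[0,0,0],162],[[-0.04,0,0],[0,0,0],162],[[0,0,0],[0,0,0],162]]'
done
```

```text
time_s: 9.42
position: [0.6423, 0.0278, 0.0053]
tcp_rot: [-0.0, -0.088, 0.996, -0.0]
contact_force: [-3.2, -0.8, 1.9]
width: 0.366
time_s: 9.67
position: [0.6424, 0.0278, 0.0052]
tcp_rot: [-0.002, -0.088, 0.996, -0.0]
contact_force: [-6.9, -0.1, 5.7]
width: 0.361
```

The arm stalled at tray x ≈ 39 with rising force, so the back plate is home. I'll back off and verify.

```bash
python3 -m crank '[[[0.5,0,0],[0,0,0],162],[[1,0,-0.2],[0,0,0],162],[[1,0,-0.6],[0,0,0],162],[[1,0,-0.9],[0,0,0],162],[[1,0,-0.9],[0,0,0],162]]'
python3 -m crank '[[[1,0,-0.9],[0,0,0],162],[[1,0,0],[0,0,0],162],[[1,0,0],[0,0,-0.11],162],[[1,0,0],[0,0,-0.11],162],[[0,0,0],[0,0,-0.11],162]]'
python3 -m crank '[[[0,0,0],[0,0,-0.11],162],[[0,0,0],[0,0,-0.11],162],[[0,0,0],[0,0,-0.11],162],[[0,0,0],[0,0,-0.11],162],[[0,0,0],[0,0,-0.11],162]]'
python3 -m crank '[[[0,0,0],[0,0,-0.11],162],[[0,0,0],[0,0,-0.11],162]]'
python3 - <<'E'
from look import *
T=np.load("T.npy")
s,R,ph=tool(); print(rel(T,[*s["position"][:2],ph]),s["joints"])
p=snapshot("top")
q0=[*toW(T,(75,0)),T[2]]
c=proj(p,np.r_[q0[:2],.01][None])[0]
k=pick("back_plate",p,c)
q,f=fit([p],[k],BACK,q0); print("back",k.sum(),round(f,4),rel(T,q))
F=np.array([.4881,-.1678,-.0023])
plan(toW(F,(6,-85)),.08,F[2]+np.pi/2)
over(p,[(BACK,q)],"home1.png",(240,90,380,220),4)
E
```

```text
time_s: 10.08
position: [0.5551, 0.0124, 0.0575]
tcp_rot: [0.0, -0.088, 0.996, -0.0]
contact_force: [0.9, 0.3, 0.8]
width: 0.365
time_s: 10.5
position: [0.4748, -0.0042, 0.0757]
tcp_rot: [0.0, -0.26, 0.966, 0.0]
contact_force: [-0.8, -0.5, -0.9]
width: 0.368
time_s: 10.92
position: [0.4782, -0.0035, 0.0757]
tcp_rot: [0.001, -0.524, 0.852, -0.0]
contact_force: [0.4, 0.2, -0.6]
width: 0.366
time_s: 11.08
position: [0.4782, -0.0034, 0.0757]
tcp_rot: [0.001, -0.618, 0.786, -0.0]
contact_force: [0.3, -0.7, 0.0]
width: 0.367
[-128.3   15.    66.3] [ 3.21632524e-01  2.23713840e-01 -3.51806006e-01  1.64202928e-04
 -9.92906547e-01 -5.59171504e-01]
back 997 0.0079 [74.8 -0.6  0.2]
t 11.18 pos [478.1  -3.5  75.6] phi 76.1 turn z deg -13.7 rotfix [0.1 0. ] shift mm x,y,z [249.3 -16.4  -4.4]
```

View pics/home1.png

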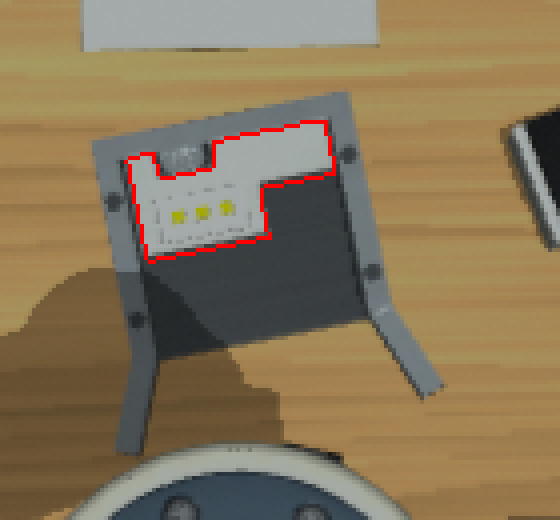

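The back plate is home: (74.8, -0.6) mm, 0.2°, with the key inside the recess. Now to the right side of the front plate.

```bash
python3 -m crank '[[[0,0,0],[0,0,-0.114],162],[[0,0,0],[0,0,-0.114],162],[[0.96,-0.06,0],[0,0,0],162],[[0.96,-0.06,0],[0,0,0],162],[[0.96,-0.06,0],[0,0,0],162]]'
python3 -m crank '[[[0.96,-0.06,0],[0,0,0],162],[[0.96,-0.06,0],[0,0,0],162],[[0.96,-0.06,0],[0,0,0],162],[[0.96,-0.06,0],[0,0,0],162],[[0.96,-0.06,0],[0,0,0],162]]'
python3 -m crank '[[[0.96,-0.06,0],[0,0,0],162],[[0.96,-0.06,0],[0,0,0],162],[[0.96,-0.06,0],[0,0,0],162],[[0.96,-0.06,0],[0,0,0],162],[[0.9,-0.06,0],[0,0,0],162]]'
python3 -m crank '[[[0,0,0.9],[0,0,0],162],[[0,0,0.9],[0,0,0],162],[[0,0,0.9],[0,0,0],162],[[0,0,0.8],[0,0,0],162],[[0,0,0],[0,0,0],162]]'
python3 - <<'E'
from look import *
T=np.load("T.npy")
F=np.array([.4881,-.1678,-.0023])
plan(toW(F,(6,-62)),.005,F[2]+np.pi/2)
# aimed final: plate centred before tray: plate at tray (-145,0) yaw T
G=np.array([*toW(T,(-135,0)),T[2]])
plan(toW(G,(6,-61.7)),.005,T[2]+np.pi/2)
E
```

```text
time_s: 11.6
position: [0.4813, -0.0617, 0.0756]
tcp_rot: [0.001, -0.704, 0.71, -0.0]
contact_force: [0.1, 0.3, -0.7]
width: 0.364
time_s: 12.02
position: [0.4867, -0.1584, 0.0755]
tcp_rot: [0.0, -0.704, 0.71, -0.001]
contact_force: [0.2, -0.5, 1.1]
width: 0.364
time_s: 12.43
position: [0.4922, -0.2534, 0.0755]
tcp_rot: [0.0, -0.704, 0.71, -0.001]
contact_force: [0.4, 1.0, 0.2]
width: 0.366
time_s: 12.85
position: [0.4898, -0.2516, 0.0022]
tcp_rot: [-0.001, -0.704, 0.71, 0.002]
contact_force: [0.2, -0.5, 0.2]
width: 0.366
t 12.85 pos [ 489.8 -251.6    2.2] phi 89.5 turn z deg -0.4 rotfix [-0.3  0.1] shift mm x,y,z [-21.8  -4.1  -2.8]
t 12.85 pos [ 489.8 -251.6    2.2] phi 89.5 turn z deg -10.6 rotfix [-0.3  0.1] shift mm x,y,z [-169.7  -31.3   -2.8]
```

```bash
python3 -m crank '[[[-0.5,-0.2,0],[0,0,0],162],[[-0.35,0,0],[0,0,0],162],[[-0.1,0,0],[0,0,0],162],[[-0.1,0,0],[0,0,0],162],[[0,0,0],[0,0,0],162]]'
cat >> look.py <<'E'
def screw(xy,phi,n):
    "n equal rows (share units) of constant body twist reaching xy, phi"
    s,R,p0=tool(); x=np.array([-np.cos(p0),-np.sin(p0)]);y=np.array([-np.sin(p0),np.cos(p0)])
    d=np.array(xy)-s["position"][:2]; a=np.array([d@x,d@y])*1000; th=p0-phi
    th=th if abs(th)>1e-6 else 1e-6
    V=np.array([[np.sin(th),-(1-np.cos(th))],[1-np.cos(th),np.sin(th)]])/th
    u=np.linalg.solve(V,a); print("pos",np.round(np.array(s["position"])*1000,1),"total",a.round(1),"row",np.round(u/n/20,3),"turn",round(np.degrees(th)/n/60,4),"F",np.round(s["contact_force"],1))
E
python3 - <<'E'
from look import *
T=np.load("T.npy")
G=np.array([*toW(T,(-150,0)),T[2]])
screw(toW(G,(6,-61.7)),T[2]+np.pi/2,15)
E
```

```text
time_s: 13.27
position: [0.4964, -0.2308, 0.0061]
tcp_rot: [0.0, -0.706, 0.709, -0.001]
contact_force: [-0.5, 0.6, 0.8]
width: 0.368
pos [ 496.4 -230.8    6.1] total [-149.    20.9] row [-0.502  0.025] turn -0.0114 F [-0.5  0.6  0.8]
```

```bash
python3 -m crank '[[[-0.3,0.015,0],[0,0,-0.007],162],[[-0.4,0.02,0],[0,0,-0.009],162],[[-0.5,0.025,0],[0,0,-0.0114],162],[[-0.5,0.025,0],[0,0,-0.0114],162],[[-0.5,0.025,0],[0,0,-0.0114],162]]'
python3 -m crank '[[[-0.5,0.025,0],[0,0,-0.0114],162],[[-0.5,0.025,0],[0,0,-0.0114],162],[[-0.5,0.025,0],[0,0,-0.0114],162],[[-0.5,0.025,0],[0,0,-0.0114],162],[[-0.5,0.025,0],[0,0,-0.0114],162]]'
python3 - <<'E'
from look import *
T=np.load("T.npy")
G=np.array([*toW(T,(-150,0)),T[2]])
screw(toW(G,(6,-61.7)),T[2]+np.pi/2,6)
E
```

```text
time_s: 13.68
position: [0.493, -0.1863, 0.0055]
tcp_rot: [-0.0, 0.724, -0.689, 0.0]
contact_force: [0.8, -3.2, 2.1]
width: 0.363
time_s: 14.1
position: [0.4867, -0.1366, 0.0054]
tcp_rot: [-0.0, 0.745, -0.668, 0.0]
contact_force: [0.4, -2.2, 2.7]
width: 0.365
pos [ 486.7 -136.6    5.4] total [-55.7   4.5] row [-0.466  0.022] turn -0.0106 F [ 0.4 -2.2  2.7]
```

```bash
python3 -m crank '[[[-0.48,0.022,0],[0,0,-0.0106],162],[[-0.48,0.022,0],[0,0,-0.0106],162],[[-0.48,0.022,0],[0,0,-0.0106],162],[[-0.48,0.022,0],[0,0,-0.0106],162],[[-0.48,0.022,0],[0,0,-0.0106],162]]'
python3 -m crank '[[[-0.3,0.015,0],[0,0,-0.0106],162],[[-0.1,0.0,0],[0,0,0],162],[[0,0,0],[0,0,0],162]]'
python3 - <<'E'
from look import *
T=np.load("T.npy")
G=np.array([*toW(T,(-150,0)),T[2]])
screw(toW(G,(6,-61.7)),T[2]+np.pi/2,1)
E
python3 -m crank '[[[0.5,0,0],[0,0,0],162],[[1,0,0],[0,0,0],162],[[1,0,0],[0,0,0],162],[[1,0,-0.5],[0,0,0],162],[[1,0,-1],[0,0,0],162]]'
python3 -m crank '[[[1,0.5,-1],[0,0,0.11],162],[[1,0.5,-1],[0,0,0.11],162],[[0,0,0],[0,0,0.11],162],[[0,0,0],[0,0,0.11],162]]'
python3 - <<'E'
from look import *
T=np.load("T.npy")
p=snapshot("top"); q0=[*toW(T,(-150,0)),T[2]]
c=proj(p,np.r_[q0[:2],.01][None])[0]
k=pick("front_plate",p,c)
q,f=fit([p],[k],FRONT,q0); print("front",k.sum(),round(f,4),rel(T,q),q); np.save("F.npy",q)
plan(toW(q,(-62,-4)),.07,q[2])
E
```

```text
time_s: 14.52
position: [0.4782, -0.0894, 0.0053]
tcp_rot: [0.0, 0.763, -0.647, -0.0]
contact_force: [1.3, -2.6, 1.2]
width: 0.364
time_s: 14.77
position: [0.4763, -0.0818, 0.005]
tcp_rot: [0.0, 0.766, -0.643, -0.0]
contact_force: [-0.5, -0.3, 0.1]
width: 0.367
pos [476.3 -81.8   5. ] total [-0.1  0.1] row [-0.005  0.007] turn -0.0008 F [-0.5 -0.3  0.1]
time_s: 15.18
position: [0.4901, -0.1723, 0.0331]
tcp_rot: [0.001, 0.766, -0.643, -0.003]
contact_force: [0.3, -0.0, -1.6]
width: 0.361
time_s: 15.52
position: [0.4772, -0.215, 0.0763]
tcp_rot: [0.001, -0.595, 0.803, -0.001]
contact_force: [-0.1, 0.3, -1.0]
width: 0.365
front 2799 0.6122 [  54.6  -34.  -110.7] [ 0.66689767 -0.01971902 -1.75561618]
t 15.62 pos [ 476.7 -214.    75.1] phi 73.4 turn z deg 174.0 rotfix [-0.  0.] shift mm x,y,z [287.9 147.2   5.1]
```

Run:
```python
from look import *
T=np.load("T.npy")
p=snapshot("top"); q0=[*toW(T,(-150,0)),T[2]]
c=proj(p,np.r_[q0[:2],.01][None])[0]; print(c)
best=None
for n in("front_plate","spare_plate","front_plate_limb"):
    for d in silhouettes(n,p):
        k=d["pixels"]; ce=np.argwhere(k).mean(0)[::-1]; print(n,k.sum(),ce.round(),round(d["conf"],2))
        if np.hypot(*(ce-c))<12 and best is None: best=k
if best is not None:
    q,f=fit([p],[best],FRONT,q0); print("front",round(f,4),rel(T,q),q); np.save("F.npy",q); plan(toW(q,(-62,-4)),.07,q[2])
over(p,[(FRONT,q0)],"front1.png",(200,90,480,290),2.8)
```

```text
[320.3175699  249.14927032]
front_plate 799 [468. 302.] 0.97
front_plate 1661 [241. 264.] 0.28
spare_plate 1611 [241. 264.] 0.78
front_plate_limb 779 [468. 302.] 0.94
```

View pics/front1.png

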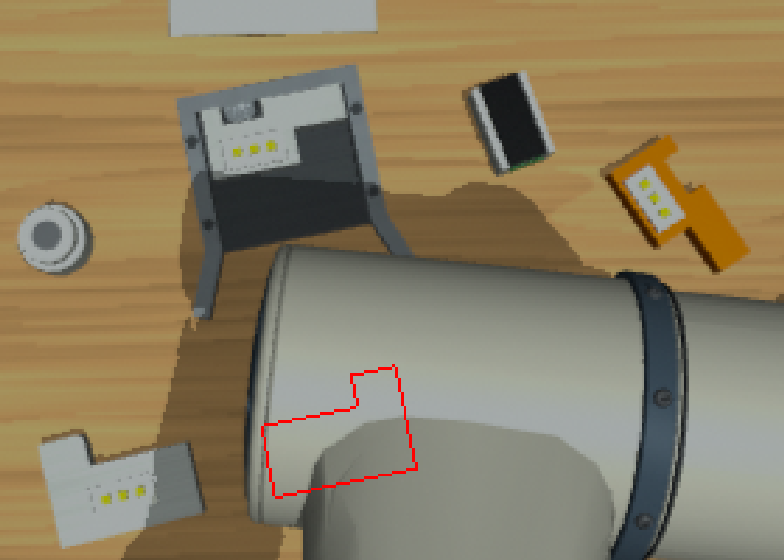

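The upper arm hides the plate here, so I'll try the wrist camera.

Run:
```python
from look import *
T=np.load("T.npy")
q0=[*toW(T,(-150,0)),T[2]]
for cam in("wrist","side"):
    p=snapshot(cam); p["fish"]=cam=="wrist"
    c=proj(p,np.r_[q0[:2],.01][None])[0]; print(cam,c.round())
    cand=[]
    for n in("front_plate","spare_plate"):
        for d in silhouettes(n,p):
            k=d["pixels"]; ce=np.argwhere(k).mean(0)[::-1]; print(n,k.sum(),ce.round(),round(d["conf"],2)); cand.append((np.hypot(*(ce-c)),k))
    if cand:
        d,k=min(cand,key=lambda a:a[0])
        q,f=fit([p],[k],FRONT,q0); print("front",round(f,4),rel(T,q))
    over(p,[(FRONT,q0)],cam+"3.png")
q=np.array(q0); plan(toW(q,(-62,-4)),.07,q[2])
```

```text
wrist [391. 374.]
front_plate 11762 [420.  68.] 0.89
front_plate 82 [411. 361.] 0.5
front 0.7178 [-223.2  236.4 -120.3]
side [361. 216.]
front_plate 709 [388. 153.] 0.83
front_plate 1157 [359. 215.] 0.76
spare_plate 1731 [378. 271.] 0.82
front 0.0051 [-1.521e+02 -2.600e+00  1.000e-01]
t 16.12 pos [ 477.2 -213.    75.2] phi 73.6 turn z deg 63.6 rotfix [-0.  0.] shift mm x,y,z [ 46.1 187.1   5.2]
```

The side fit is good: front plate at (-152, -2.6) mm, 0.1°. The tool goes behind it next.

```bash
python3 -m crank '[[[0,0,0],[0,0,0.118],162],[[0,0,0],[0,0,0.118],162],[[0,0,0],[0,0,0.118],162],[[0,0,0],[0,0,0.118],162],[[0,0,0],[0,0,0.118],162]]'
python3 -m crank '[[[0,0,0],[0,0,0.118],162],[[0,0,0],[0,0,0.118],162],[[0,0,0],[0,0,0.118],162],[[0,0,0],[0,0,0.116],162],[[0.25,0.9,0],[0,0,0],162]]'
python3 -m crank '[[[0.25,0.9,0],[0,0,0],162],[[0.25,0.9,0],[0,0,0],162],[[0.25,0.9,0],[0,0,0],162],[[0.25,0.9,0],[0,0,0],162],[[0.25,0.9,0],[0,0,0],162]]'
python3 -m crank '[[[0.25,0.9,0],[0,0,0],162],[[0.25,0.9,0],[0,0,0],162],[[0.25,0.9,0],[0,0,0],162],[[0.25,0.9,0],[0,0,0],162],[[0,0,0],[0,0,0],162]]'
python3 - <<'E'
from look import *
T=np.load("T.npy")
q=np.array([*toW(T,(-152,-2)),T[2]]); plan(toW(q,(-55,-4)),.005,q[2])
E
```

```text
time_s: 16.53
position: [0.4772, -0.213, 0.0753]
tcp_rot: [-0.0, -0.324, 0.946, 0.0]
contact_force: [0.2, 0.4, 0.3]
width: 0.365
time_s: 16.95
position: [0.4702, -0.1975, 0.0752]
tcp_rot: [0.0, -0.083, 0.997, -0.001]
contact_force: [0.5, -0.2, -0.5]
width: 0.365
time_s: 17.37
position: [0.4285, -0.1112, 0.0753]
tcp_rot: [0.0, -0.087, 0.996, 0.0]
contact_force: [-0.1, -0.4, 0.8]
width: 0.358
time_s: 17.78
position: [0.3957, -0.0428, 0.0754]
tcp_rot: [0.0, -0.088, 0.996, 0.0]
contact_force: [0.8, -0.1, -0.5]
width: 0.361
t 17.78 pos [395.7 -42.8  75.4] phi 10.1 turn z deg 0.0 rotfix [0. 0.] shift mm x,y,z [-9.4  3.3 70.4]
```

```bash
python3 -m crank '[[[0,0.15,0.9],[0,0,0],162],[[0,0,0.9],[0,0,0],162],[[0,0,0.9],[0,0,0],162],[[0,0,0.8],[0,0,0],162],[[0,0,0],[0,0,0],162]]'
python3 -m crank '[[[-0.5,0,0],[0,0,0],162],[[-0.4,0,0],[0,0,0],162],[[-0.3,0,0],[0,0,0],162],[[-0.2,0,0],[0,0,0],162],[[-0.3,0.01,0],[0,0,0],162]]'
python3 -m crank '[[[-0.4,0.01,0],[0,0,0],162],[[-0.4,0.01,0],[0,0,0],162],[[-0.4,0.01,0],[0,0,0],162],[[-0.4,0.01,0],[0,0,0],162],[[-0.4,0.01,0],[0,0,0],162]]'
python3 -m crank '[[[-0.4,0.01,0],[0,0,0],162],[[-0.4,0.01,0],[0,0,0],162],[[-0.4,0.01,0],[0,0,0],162],[[-0.4,0.01,0],[0,0,0],162],[[-0.4,0.01,0],[0,0,0],162]]'
python3 - <<'E'
from look import *
T=np.load("T.npy")
s,R,ph=tool(); r=rel(T,[*s["position"][:2],ph]); print(r)
a=snapshot("side"); q0=[*toW(T,(r[0]+36.7,0)),T[2]]; c=proj(a,np.r_[q0[:2],.01][None])[0]
k=pick("front_plate",a,c); q,f=fit([a],[k],FRONT,q0); print(k.sum(),round(f,4),rel(T,q))
E
```

```text
time_s: 18.2
position: [0.3942, -0.042, 0.003]
tcp_rot: [-0.003, -0.087, 0.996, -0.0]
contact_force: [0.1, -0.5, 0.4]
width: 0.364
time_s: 18.62
position: [0.4297, -0.0355, 0.0056]
tcp_rot: [-0.0, -0.087, 0.996, 0.0]
contact_force: [-2.9, -0.7, 2.2]
width: 0.359
time_s: 19.03
position: [0.4697, -0.0274, 0.0053]
tcp_rot: [-0.0, -0.087, 0.996, -0.0]
contact_force: [-2.4, -0.8, 1.3]
width: 0.362
time_s: 19.45
position: [0.509, -0.0194, 0.0052]
tcp_rot: [0.0, -0.087, 0.996, 0.0]
contact_force: [-2.4, 0.1, 2.0]
width: 0.365
[-1.008e+02 -6.100e+00 -1.000e-01]
1187 0.0077 [-65.8  -1.4  -0.8]
```

```bash
python3 -m crank '[[[1,0,0],[0,0,0],162],[[1,0,0],[0,0,0],162],[[1,0,0],[0,0,0],162],[[1,0,0],[0,0,0],162],[[1,0,0],[0,0,0],162]]'
python3 -m crank '[[[0.8,0,0],[0,0,0],162],[[0,0,0],[0,0,0],162]]'
python3 - <<'E'
from look import *
T=np.load("T.npy")
s,R,ph=tool(); print(rel(T,[*s["position"][:2],ph]))
for n in("top","side"):
    a=snapshot(n); q0=[*toW(T,(-65,0)),T[2]]; c=proj(a,np.r_[q0[:2],.01][None])[0]
    k=pick("front_plate",a,c); q,f=fit([a],[k],FRONT,q0); print(n,k.sum(),round(f,4),rel(T,q))
E
```

```text
time_s: 19.97
position: [0.4092, -0.037, 0.0054]
tcp_rot: [0.001, -0.087, 0.996, 0.0]
contact_force: [-0.1, 0.5, 0.7]
width: 0.364
time_s: 20.13
position: [0.3909, -0.0402, 0.0051]
tcp_rot: [-0.001, -0.087, 0.996, 0.0]
contact_force: [-0.3, -0.5, -0.7]
width: 0.365
[-2.206e+02 -5.900e+00 -1.000e-01]
top 1554 0.0044 [-62.7   1.    0.5]
side 1128 0.0046 [-63.3  -0.6  -0.6]
```

The plate is aligned at (-63, about +0.5) mm. Pushing in.

```bash
python3 -m crank '[[[-1,0,0],[0,0,0],162],[[-1,0,0],[0,0,0],162],[[-1,0,0],[0,0,0],162],[[-1,0,0],[0,0,0],162],[[-0.9,0,0],[0,0,0],162]]'
python3 -m crank '[[[-0.5,0,0],[0,0,0],162],[[-0.3,0,0],[0,0,0],162],[[-0.3,-0.01,0],[0,0,0],162],[[-0.35,-0.01,0],[0,0,0],162],[[-0.35,-0.01,0],[0,0,0],162]]'
python3 -m crank '[[[-0.35,0,0],[0,0,0],162],[[-0.35,0,0],[0,0,0],162],[[-0.35,0,0],[0,0,0],162],[[-0.35,0,0],[0,0,0],162],[[-0.3,0,0],[0,0,0],162]]'
python3 -m crank '[[[-0.3,0,0],[0,0,0],162],[[-0.3,0,0],[0,0,0],162],[[-0.2,0,0],[0,0,0],162],[[0,0,0],[0,0,0],162]]'
python3 - <<'E'
from look import *
T=np.load("T.npy")
s,R,ph=tool(); print(rel(T,[*s["position"][:2],ph]))
E
```

```text
time_s: 20.75
position: [0.4927, -0.0223, 0.0051]
tcp_rot: [0.0, -0.087, 0.996, -0.0]
contact_force: [-0.2, -0.1, -0.2]
width: 0.37
time_s: 21.17
position: [0.5258, -0.0171, 0.005]
tcp_rot: [-0.001, -0.087, 0.996, 0.0]
contact_force: [-1.1, 0.0, -1.1]
width: 0.359
time_s: 21.58
position: [0.5602, -0.011, 0.0053]
tcp_rot: [0.0, -0.087, 0.996, -0.0]
contact_force: [-1.6, 0.1, -0.1]
width: 0.369
time_s: 21.92
position: [0.5763, -0.0082, 0.0053]
tcp_rot: [0.0, -0.087, 0.996, -0.0]
contact_force: [0.0, 0.1, 0.3]
width: 0.366
[-32.5  -6.8  -0.1]
```

```bash
python3 -m crank '[[[-0.25,0,0],[0,0,0],162],[[-0.25,0,0],[0,0,0],162],[[-0.2,0,0],[0,0,0],162],[[-0.15,0,0],[0,0,0],162],[[0,0,0],[0,0,0],162]]'
python3 -m crank '[[[-0.06,0,0],[0,0,0],162],[[-0.05,0,0],[0,0,0],162],[[-0.04,0,0],[0,0,0],162],[[0,0,0],[0,0,0],162]]'
python3 - <<'E'
from look import *
T=np.load("T.npy")
s,R,ph=tool(); print(rel(T,[*s["position"][:2],ph]))
E
```

```text
time_s: 22.33
position: [0.5928, -0.0053, 0.0053]
tcp_rot: [0.0, -0.087, 0.996, -0.0]
contact_force: [-0.1, 0.1, 0.4]
width: 0.361
time_s: 22.67
position: [0.5949, -0.0049, 0.0053]
tcp_rot: [-0.0, -0.087, 0.996, -0.0]
contact_force: [-1.2, -0.6, 0.7]
width: 0.365
[-13.7  -6.9  -0.1]
```

```bash
python3 -m crank '[[[-0.04,0,0],[0,0,0],162],[[-0.04,0,0],[0,0,0],162],[[0,0,0],[0,0,0],162]]'
python3 -m crank '[[[-0.04,0,0],[0,0,0],162],[[-0.02,0,0],[0,0,0],162],[[0,0,0],[0,0,0],162]]'
python3 -m crank '[[[-0.03,0,0],[0,0,0],162],[[-0.02,0,0],[0,0,0],162],[[0,0,0],[0,0,0],162]]'
```

```text
time_s: 22.92
position: [0.5966, -0.0046, 0.0053]
tcp_rot: [0.0, -0.087, 0.996, -0.0]
contact_force: [-0.7, -0.9, 0.2]
width: 0.366
time_s: 23.17
position: [0.5973, -0.0046, 0.0053]
tcp_rot: [-0.0, -0.087, 0.996, -0.0]
contact_force: [-3.5, -0.8, 3.0]
width: 0.364
time_s: 23.42
position: [0.5974, -0.0046, 0.0052]
tcp_rot: [-0.001, -0.087, 0.996, -0.0]
contact_force: [-6.9, -1.1, 5.5]
width: 0.366
```

It stalled 50 mm behind the back-plate stall point, as expected. One firmer press, then retreat and check.

```bash
python3 -m crank '[[[-0.05,0,0],[0,0,0],162],[[-0.05,0,0],[0,0,0],162],[[0,0,0],[0,0,0],162]]'
python3 -m crank '[[[0.4,0,0],[0,0,0],162],[[1,0,0],[0,0,0],162],[[1,0,-0.4],[0,0,0],162],[[1,0,-1],[0,0,0],162],[[1,0,-1],[0,0,0],162]]'
python3 -m crank '[[[1,0,-1],[0,0,0],162],[[1,0,-1],[0,0,0],162],[[1,0,0],[0,0,0],162],[[1,0,0],[0,0,0],162],[[0,0,0],[0,0,0],162]]'
python3 - <<'E'
from look import *
T=np.load("T.npy")
p=snapshot("top")
for n,sh,x in(("back_plate",BACK,75),("front_plate",FRONT,25)):
    q0=[*toW(T,(x,0)),T[2]]; c=proj(p,np.r_[q0[:2],.01][None])[0]
    k=pick(n,p,c); q,f=fit([p],[k],sh,q0); print(n,k.sum(),round(f,4),rel(T,q))
q,f=fit([p],[pick("spare_plate",p,(242,264))],SPARE,[.43,.1257,.225]); print("spare",q,f)
for n in("lampholder","driver_box"): print(n,[ground(p,d["point"]).round(3) for d in place_of(n,p)[:2]])
im=p["image"][90:290,200:420]; cv2.imwrite("pics/final.png",cv2.resize(im,None,fx=3,fy=3))
E
```

```text
time_s: 23.67
position: [0.5974, -0.0046, 0.0051]
tcp_rot: [-0.003, -0.087, 0.996, -0.0]
contact_force: [-11.4, -1.2, 9.5]
width: 0.365
time_s: 24.08
position: [0.5133, -0.0192, 0.0532]
tcp_rot: [0.0, -0.087, 0.996, 0.0]
contact_force: [0.1, -0.0, 0.8]
width: 0.362
time_s: 24.5
position: [0.433, -0.0332, 0.0938]
tcp_rot: [0.001, -0.087, 0.996, 0.001]
contact_force: [-0.5, 0.2, -0.0]
width: 0.363
back_plate 876 0.0743 [75.8 -1.4 -0.1]
front_plate 1596 0.0054 [24.3 -0.9  0.1]
spare [0.4299125  0.12540623 0.22703678] 0.005693081133277083
lampholder [array([0.611, 0.171])]
driver_box [array([ 0.682, -0.149])]
```

View pics/final.png

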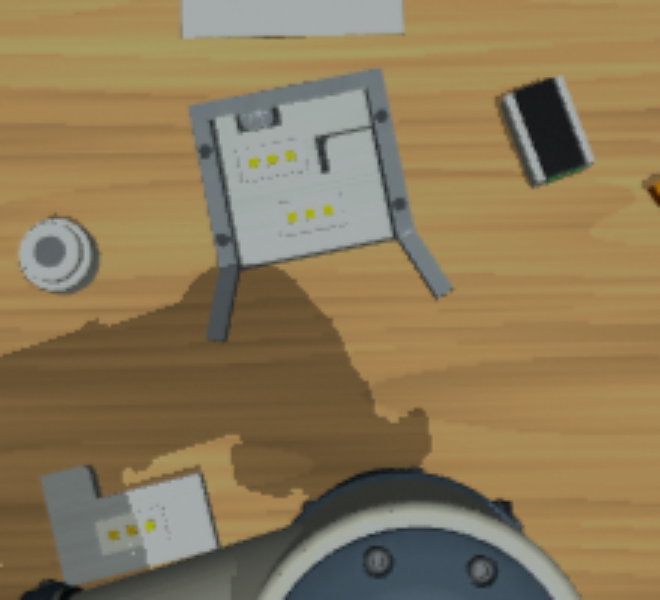

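The picture shows both plates nested in the tray, around (305,175). The front edge is level with the mouth, and the designed slots show around the limb. The bystanders and the spare have not moved, and the arm is clear at z ≈ 0.09 m.

```bash
python3 -c "
from station import *
print(job_done())"
```

```text
the job is handed in; nothing more can be done
None
```

The tray is loaded and the job is handed in at about 25 s of the 64 s. I pushed the back plate home over the key. I then pushed the right-hand silver L-plate sideways into line and into the tray until it nested.

- **Contact:** Both pushes ended in a firm stop, the two stops about 50 mm apart as the design requires. The highest contact force I saw was about 11 N along the push.
- **Final positions:** In the last top view the front plate fits at (24.3, -0.9) mm, 0.1°, against a home of (25, 0). The back plate fits at (75.8, -1.4) mm, -0.1°, against a home of (75, 0). That last back-plate fit was poor (residual 0.074, partial mask). The clean fit before the front plate went in gave (74.8, -0.6) mm, 0.2°.
- **Left alone:** The spare has not moved (fit within 0.3 mm). The lampholder reads 2 mm and the driver box about 6 mm from its first reading. That is network noise I think, because nothing went near them and the picture shows no change.
- **Failed check:** After the sideways push the arm hid the front plate, so the top and wrist measurements failed there. I used the side camera instead, and the top camera confirmed it before insertion.

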